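# Stack the pillar candles from the box into a pyramid on the cradle

### The job

Take the lid off the dark storage box and lay it flat in the middle of the cutting mat. Then build the row of three candles in the wooden cradle up into a pyramid with the three candles from the box: first one in each gap of the row, then the last on top between those two, all lying the same way as the row with their ends in line. Set the lid and candles down rather than dropping them, do not lay a candle down on the desk or the mat, do not shift the row, and leave everything else on the desk where it is.

Things in the scene. Friction and masses are not known exactly. Their poses are not given: they have to be found in the camera images.
- box: dark green open-topped storage box fixed to the desk, 134 mm (its x) by 182 mm (its y), 62 mm tall, walls 6 mm, floor 6 mm; three shallow slots side by side along its y, 56 mm apart. Origin: centre of its underside
- lid: loose lid of the box: flat plate 136 mm (x) by 184 mm (y), 8 mm thick, with two 8 mm locating cleats below (they hang just inside the box walls, 3 mm play) and on top a wooden bar to grip, 22 mm thick (x), 90 mm long (y), 34 mm tall. Origin: centre of the plate's underside: 62 mm up when on the box, 11 mm when lying flat on the mat
- mat: green cutting mat lying on the desk, 220 x 220 mm, 3 mm thick. Origin: centre of its underside
- cradle: low wooden cradle fixed to the desk, base 110 mm (its x) by 190 mm (its y), with four 12 mm dowels along x; three candles lie along x in the valleys between the dowels, 51 mm apart along y. Origin: centre of its underside
- gap1 (a point): where the centre of a candle lies once it is saddled in the gap between row1 and row2, 78.5 mm above the desk
- gap2 (a point): the same for the gap between row2 and row3
- apex (a point): where the centre of the last candle lies on top of those two, 119 mm above the desk
- candle1: short white pillar candle, 48 mm across, 66 mm long, flat ends (wick sunk in one), about 110 g, lying in a slot of the closed box with its length along the box's x; beyond each end there are 28 mm to the box wall, between neighbours only 8 mm. Origin: its middle, 30 mm above the desk in the box. Its x runs along its length
- candle2: short white pillar candle, 48 mm across, 66 mm long, flat ends (wick sunk in one), about 110 g, lying in a slot of the closed box with its length along the box's x; beyond each end there are 28 mm to the box wall, between neighbours only 8 mm. Origin: its middle, 30 mm above the desk in the box. Its x runs along its length
- candle3: short white pillar candle, 48 mm across, 66 mm long, flat ends (wick sunk in one), about 110 g, lying in a slot of the closed box with its length along the box's x; beyond each end there are 28 mm to the box wall, between neighbours only 8 mm. Origin: its middle, 30 mm above the desk in the box. Its x runs along its length
- row1: an identical candle already lying in the cradle (bottom row, at -y), along the cradle's x. Origin: its middle, 37.8 mm above the desk
- row2: an identical candle already lying in the cradle (bottom row, middle), along the cradle's x. Origin: its middle, 37.8 mm above the desk
- row3: an identical candle already lying in the cradle (bottom row, at +y), along the cradle's x. Origin: its middle, 37.8 mm above the desk
- mug: bystander: white mug, 80 mm wide, 90 mm tall, with a handle. Origin: centre of its underside
- tape: bystander: roll of packing tape lying flat, 100 mm across, 48 mm tall, open in the middle. Origin: centre of its underside
- jar: bystander: amber glass jar with a black cap, 68 mm across, 90 mm tall. Origin: centre of its underside
- pen_pot: bystander: steel pot of pens, 76 mm across, 160 mm tall with the pens. Origin: centre of its underside
- stapler: bystander: stapler, 130 x 36 mm, 48 mm tall. Origin: centre of its underside
There are look-alikes about, which are no part of the job. What is shaped like the row1 but red or yellow is not meant. Leave any blue look-alike of the row3 alone.

How it is judged:
On the way, in this order (a step that is already met when the one before it is completed fails the run):
1. the lid lies flat on the mat, let go (horizontal distance between lid and mat below 0.06 m and height (world z) of lid below 0.016 m and angle between lid's own z axis and vertical below 0.05 rad and contact force between the fingers and lid below 0.1 N), for 0.2 s.
2. one candle from the box is saddled in a gap of the row (((distance between candle1 and gap1 below 0.012 m and angle between the x axis of candle1 and the x axis of cradle, either way round below 0.2 rad) or (distance between candle1 and gap2 below 0.012 m and angle between the x axis of candle1 and the x axis of cradle, either way round below 0.2 rad) or (distance between candle2 and gap1 below 0.012 m and angle between the x axis of candle2 and the x axis of cradle, either way round below 0.2 rad) or (distance between candle2 and gap2 below 0.012 m and angle between the x axis of candle2 and the x axis of cradle, either way round below 0.2 rad) or (distance between candle3 and gap1 below 0.012 m and angle between the x axis of candle3 and the x axis of cradle, either way round below 0.2 rad) or (distance between candle3 and gap2 below 0.012 m and angle between the x axis of candle3 and the x axis of cradle, either way round below 0.2 rad))), for 0.2 s.
3. both gaps of the row hold a candle ((((distance between candle1 and gap1 below 0.012 m and angle between the x axis of candle1 and the x axis of cradle, either way round below 0.2 rad) and (distance between candle2 and gap2 below 0.012 m and angle between the x axis of candle2 and the x axis of cradle, either way round below 0.2 rad)) or ((distance between candle1 and gap1 below 0.012 m and angle between the x axis of candle1 and the x axis of cradle, either way round below 0.2 rad) and (distance between candle3 and gap2 below 0.012 m and angle between the x axis of candle3 and the x axis of cradle, either way round below 0.2 rad)) or ((distance between candle2 and gap1 below 0.012 m and angle between the x axis of candle2 and the x axis of cradle, either way round below 0.2 rad) and (distance between candle1 and gap2 below 0.012 m and angle between the x axis of candle1 and the x axis of cradle, either way round below 0.2 rad)) or ((distance between candle2 and gap1 below 0.012 m and angle between the x axis of candle2 and the x axis of cradle, either way round below 0.2 rad) and (distance between candle3 and gap2 below 0.012 m and angle between the x axis of candle3 and the x axis of cradle, either way round below 0.2 rad)) or ((distance between candle3 and gap1 below 0.012 m and angle between the x axis of candle3 and the x axis of cradle, either way round below 0.2 rad) and (distance between candle1 and gap2 below 0.012 m and angle between the x axis of candle1 and the x axis of cradle, either way round below 0.2 rad)) or ((distance between candle3 and gap1 below 0.012 m and angle between the x axis of candle3 and the x axis of cradle, either way round below 0.2 rad) and (distance between candle2 and gap2 below 0.012 m and angle between the x axis of candle2 and the x axis of cradle, either way round below 0.2 rad)))), for 0.2 s.
4. the last candle lies on top ((((distance between candle1 and gap1 below 0.012 m and angle between the x axis of candle1 and the x axis of cradle, either way round below 0.2 rad) and (distance between candle2 and gap2 below 0.012 m and angle between the x axis of candle2 and the x axis of cradle, either way round below 0.2 rad) and (distance between candle3 and apex below 0.012 m and angle between the x axis of candle3 and the x axis of cradle, either way round below 0.2 rad)) or ((distance between candle1 and gap1 below 0.012 m and angle between the x axis of candle1 and the x axis of cradle, either way round below 0.2 rad) and (distance between candle3 and gap2 below 0.012 m and angle between the x axis of candle3 and the x axis of cradle, either way round below 0.2 rad) and (distance between candle2 and apex below 0.012 m and angle between the x axis of candle2 and the x axis of cradle, either way round below 0.2 rad)) or ((distance between candle2 and gap1 below 0.012 m and angle between the x axis of candle2 and the x axis of cradle, either way round below 0.2 rad) and (distance between candle1 and gap2 below 0.012 m and angle between the x axis of candle1 and the x axis of cradle, either way round below 0.2 rad) and (distance between candle3 and apex below 0.012 m and angle between the x axis of candle3 and the x axis of cradle, either way round below 0.2 rad)) or ((distance between candle2 and gap1 below 0.012 m and angle between the x axis of candle2 and the x axis of cradle, either way round below 0.2 rad) and (distance between candle3 and gap2 below 0.012 m and angle between the x axis of candle3 and the x axis of cradle, either way round below 0.2 rad) and (distance between candle1 and apex below 0.012 m and angle between the x axis of candle1 and the x axis of cradle, either way round below 0.2 rad)) or ((distance between candle3 and gap1 below 0.012 m and angle between the x axis of candle3 and the x axis of cradle, either way round below 0.2 rad) and (distance between candle1 and gap2 below 0.012 m and angle between the x axis of candle1 and the x axis of cradle, either way round below 0.2 rad) and (distance between candle2 and apex below 0.012 m and angle between the x axis of candle2 and the x axis of cradle, either way round below 0.2 rad)) or ((distance between candle3 and gap1 below 0.012 m and angle between the x axis of candle3 and the x axis of cradle, either way round below 0.2 rad) and (distance between candle2 and gap2 below 0.012 m and angle between the x axis of candle2 and the x axis of cradle, either way round below 0.2 rad) and (distance between candle1 and apex below 0.012 m and angle between the x axis of candle1 and the x axis of cradle, either way round below 0.2 rad)))), for 0.2 s.
At the end, for the whole second after the job is handed in: Box candles lie in both gaps and on top (any order): centres within 12 mm of gap1, gap2, apex, within 0.2 rad of the cradle's x. Row shifted under 10 mm. Lid flat (0.05 rad) on the mat: centre within 60 mm of the mat's, origin under 16 mm high. All at rest (below 0.02 m/s) ((((distance between candle1 and gap1 below 0.012 m and angle between the x axis of candle1 and the x axis of cradle, either way round below 0.2 rad) and (distance between candle2 and gap2 below 0.012 m and angle between the x axis of candle2 and the x axis of cradle, either way round below 0.2 rad) and (distance between candle3 and apex below 0.012 m and angle between the x axis of candle3 and the x axis of cradle, either way round below 0.2 rad)) or ((distance between candle1 and gap1 below 0.012 m and angle between the x axis of candle1 and the x axis of cradle, either way round below 0.2 rad) and (distance between candle3 and gap2 below 0.012 m and angle between the x axis of candle3 and the x axis of cradle, either way round below 0.2 rad) and (distance between candle2 and apex below 0.012 m and angle between the x axis of candle2 and the x axis of cradle, either way round below 0.2 rad)) or ((distance between candle2 and gap1 below 0.012 m and angle between the x axis of candle2 and the x axis of cradle, either way round below 0.2 rad) and (distance between candle1 and gap2 below 0.012 m and angle between the x axis of candle1 and the x axis of cradle, either way round below 0.2 rad) and (distance between candle3 and apex below 0.012 m and angle between the x axis of candle3 and the x axis of cradle, either way round below 0.2 rad)) or ((distance between candle2 and gap1 below 0.012 m and angle between the x axis of candle2 and the x axis of cradle, either way round below 0.2 rad) and (distance between candle3 and gap2 below 0.012 m and angle between the x axis of candle3 and the x axis of cradle, either way round below 0.2 rad) and (distance between candle1 and apex below 0.012 m and angle between the x axis of candle1 and the x axis of cradle, either way round below 0.2 rad)) or ((distance between candle3 and gap1 below 0.012 m and angle between the x axis of candle3 and the x axis of cradle, either way round below 0.2 rad) and (distance between candle1 and gap2 below 0.012 m and angle between the x axis of candle1 and the x axis of cradle, either way round below 0.2 rad) and (distance between candle2 and apex below 0.012 m and angle between the x axis of candle2 and the x axis of cradle, either way round below 0.2 rad)) or ((distance between candle3 and gap1 below 0.012 m and angle between the x axis of candle3 and the x axis of cradle, either way round below 0.2 rad) and (distance between candle2 and gap2 below 0.012 m and angle between the x axis of candle2 and the x axis of cradle, either way round below 0.2 rad) and (distance between candle1 and apex below 0.012 m and angle between the x axis of candle1 and the x axis of cradle, either way round below 0.2 rad))) and horizontal distance between lid and mat below 0.06 m and height (world z) of lid below 0.016 m and angle between lid's own z axis and vertical below 0.05 rad and distance of each of row1, row2, row3 from where it was at the start of the episode below 0.01 m and linear speed of each of candle1, candle2, candle3, row1, row2, row3, lid below 0.02 m/s); the robot touches nothing.
It fails at once if a candle is laid or dropped on the desk or the mat (height (world z) of any of candle1, candle2, candle3, row1, row2, row3 below 0.0285 m).
It fails at once if a bystander is moved more than 30 mm (distance of any of mug, tape, jar, pen_pot, stapler from where it was at the start of the episode above 0.03 m).
It fails at once if a candle of the bottom row is shifted more than 15 mm (distance of any of row1, row2, row3 from where it was at the start of the episode above 0.015 m).
It fails at once if a candle or the lid is dropped (falls free, out of the fingers, faster than 0.6 m/s: about 20 mm) ((contact force between the fingers and candle1 below 0.05 N and linear speed of candle1 above 0.6 m/s) or (contact force between the fingers and candle2 below 0.05 N and linear speed of candle2 above 0.6 m/s) or (contact force between the fingers and candle3 below 0.05 N and linear speed of candle3 above 0.6 m/s) or (contact force between the fingers and lid below 0.05 N and linear speed of lid above 0.6 m/s)).
It also fails if it takes over 72 s, if anything falls off the work surface, if the arm or the gripper's body presses on something with over 40 N, if the wrist force passes 120 N, or if a joint passes its speed limit or range.

### The arm

A 6-joint arm with a two-finger parallel gripper is mounted at the origin on the work surface. World frame = base frame: x ahead of the robot, y to its left, z up, the work surface at z = 0. Lengths are in m, angles in rad, forces in N, time in s.
With the tool pointing down it reaches from about 0.35 to 0.775 m from the base axis. Payload 5.5 kg.
Tool frame: the origin (TCP) lies on the centre line of the jaws, within the pads' length; the fingertips stand 11 mm ahead of it and the grasp point (between the pads) lies 8 mm behind it; z points along the fingers, y is the line along which they close (so a half turn about z gives the same grasp; the last joint's range is limited). The gripper opens to 85 mm and grips with 20 to 120 N. Pads are 22 mm wide; open, the fingers measure 114 mm over their backs; the gripper's body (76 mm by 85 mm) begins 54 mm behind the grasp point. The pads swing forward as they close: fully open they stand 13 mm farther back than shut.
Start: joints at [0.995, 0.313, 0.046, 1.304, 0, 1.431], TCP at [0.243, 0.521, 0.242] pointing down, gripper open.
Joint ranges: [-2.76, 2.76], [-0.86, 1.69], [-1.03, 1.26], [-2.2, 2.34], [-1.47, 1.5], [-3.14, 3.14]. Speed limits (rad/s): [2.57, 2.57, 3.14, 3.14, 3.14, 3.14].

### API

Orientations are given as a unit quaternion [w, x, y, z].
In Python, from workcell import env, viewer, order, models gives the robot as it stands.
- The arm moves only by the tool drive_tool, never from a script. Its argument "series" is a list that holds one entry, the list of rows, each a list of 6 numbers: the shift along the tool's x, y, z each as a share of 120 mm, from -1 to 1, then the turn, a rotation vector about the tool's x, y, z each as a share of 180 degrees, from -1 to 1. A call has 1 to 20 rows; each row shifts and turns the commanded pose from where the row before left it, along the tool's axes as they then stand; what a row does not reach is not made up. A row lasts 1/8 s, in which the tool goes at most 62.5 mm and 10.7 degrees, less where a joint would pass 70% of its speed; a pose out of reach is approached as far as the arm can. A call with a number of a shift or a turn outside -1 to 1 is refused whole. A call with a gripper value outside its range is refused whole. "jaw" is the opening, from -1 (shut) to 1 (fully open), set as the call begins (left out, the last holds). The fingers move at their own pace and stop on an object; "grip_force" is the grip in N (left out, the last holds). Time passes only in rows, so rows that do not move let the fingers close. It gives the time, the measured TCP pose, the force, the opening and the grip force at its end, in the units of the state.
- env.get_state(): the state, without advancing time (a new reading comes with each control period).
- viewer.read_camera(name): name is "scene" or "side" or "wrist"; returns the picture (384x512x3 uint8, red, green, blue); there is no depth.
- viewer.camera_info(name): a dict with "intrinsics" (3x3 intrinsics, pixels), "R" (3x3) and "t" (3): a world point X has camera coordinates R X + t; the wrist camera has in their place "T_tool_cam" (4x4, takes a point from camera to tool coordinates, whose origin is the TCP and whose axes are the flange's). Camera axes: x right, y down, z forward; pixel columns grow to the right and rows downward; lengths in m; the calibration is good to about 2 mm. The wrist camera is an equidistant fisheye: a pixel r from the principal point sees the ray r / f radians off the axis. A picture is of the moment at which its call begins: read the wrist's pose just before it. camera_info takes no time and is no camera call.
- order.hand_in(): hands the job in; it is judged then, once.
Trained networks look in the newest picture that a camera, given by its name, has taken for a name from the list of things; names that differ only in an ending like _2 or _b are one class to them, and where a whole thing is asked for, a point or a joint stands for the part that bears it (a point fixed in the world has none). Each returns a list of dicts, best first, with "score" (0 to 1); they miss things now and then, are a little off and sometimes report something else, mostly with a low value. They report only what shows in the picture. A call takes as long as a camera call. They do not tell look-alikes from the thing itself.
- models.silhouettes(label, camera): "region" (384x512 bool, what is visible of it) and "location" ([column, row] in pixels, amid what is visible of it).
The state is a dict: "clock": time; "joint_pos": joint angles; "qvel": joint speeds; "tau": joint torques, N m; "tcp_pos": TCP position; "orientation": TCP orientation; "wrist_force": force on the tool from outside, world axes, zero at the start; "ft_torque": the same for the moment, N m; "finger_gap": finger opening in m; "grip_force": force on a finger pad.
Only numpy, scipy, OpenCV 4.12 (cv2) and the standard library are available. Lean on these libraries where they do the work, as an engineer would, in place of code of your own. Each camera call takes 0.05 s, during which the arm holds its last target. There are 200 camera calls.

## Working session

There is one attempt and no reset: what is moved stays moved. The work goes in short steps, Python scripts to look and compute and a tool call to move; the robot and the scene stay as the last step left them, time stands still between calls to the robot, and variables do not carry over. Pictures are saved under pics/ and viewed, at most 10 in all, crops included, and the job is handed in when it is done.

Besides the shell and the picture viewer there is one more tool, called after "Request:" as a command line: name --argument value ..., lists and objects as JSON in quotes. drive_tool: Moves the arm, as the interface text tells. Its arguments: {"type":"object","properties":{"series":{"type":"array"},"jaw":{"type":"number"},"grip_force":{"type":"number"}},"required":["series"]}

```bash
ls; mkdir -p pics
python3 - <<'E'
from workcell import env, viewer, models
import cv2,numpy as np
print(env.get_state())
a=[]
for c in ["scene","side","wrist"]:
    im=viewer.read_camera(c); a.append(im); print(c,viewer.camera_info(c))
    cv2.imwrite(f"pics/{c}0.png",im[...,::-1])
E
```

```text
pics
{'clock': 0.0, 'joint_pos': array([ 9.95421808e-01,  3.14024284e-01,  4.49950409e-02,  1.30360237e+00,
       -5.94869678e-07,  1.43119849e+00]), 'qvel': array([ 0.00057523, -0.00022214, -0.00063337, -0.00070548,  0.0004764 ,
       -0.00155151]), 'tau': array([ 9.50523208e-04, -4.80620670e+01,  2.98534423e+01,  1.92771899e-02,
       -8.59030956e-05,  2.12220982e-05]), 'tcp_pos': array([0.24245756, 0.52084801, 0.24140183]), 'orientation': array([-3.20823243e-04,  2.16168282e-01,  9.76355689e-01, -8.59732689e-04]), 'wrist_force': array([ 0.05849397,  0.60031677, -1.52010525]), 'ft_torque': array([-0.03025067,  0.01643344, -0.01354052]), 'grip_force': 0.0, 'finger_gap': 0.08534760863309432}
scene {'intrinsics': array([[351.88375854,   0.        , 254.47267342],
       [  0.        , 351.88375854, 191.1603721 ],
       [  0.        ,   0.        ,   1.        ]]), 'R': array([[-0.80251765,  0.59651222,  0.01177283],
       [ 0.50457512,  0.68909572, -0.52014521],
       [-0.31838558, -0.41148543, -0.8539967 ]]), 't': array([ 0.44138053, -0.21413624,  1.49230369])}
side {'intrinsic
[... 194 characters left out ...]
07, -0.00549473],
       [-0.43832098, -0.43082193, -0.78883913],
       [ 0.55629578,  0.5593142 , -0.61457516]]), 't': array([-0.38406149,  0.31854825,  1.17806587])}
wrist {'intrinsics': array([[297.31863964,   0.        , 254.52073245],
       [  0.        , 297.31863964, 193.15568039],
       [  0.        ,   0.        ,   1.        ]]), 'T_tool_cam': array([[-1.22198388e-03, -9.46742616e-01, -3.21989016e-01,
         8.21791749e-02],
       [ 9.99997970e-01, -1.67268667e-03,  1.12308910e-03,
        -3.48703601e-04],
       [-1.60186304e-03, -3.21986990e-01,  9.46742738e-01,
        -1.31470945e-01],
       [ 0.00000000e+00,  0.00000000e+00,  0.00000000e+00,
         1.00000000e+00]])}
```

View pics/scene0.png

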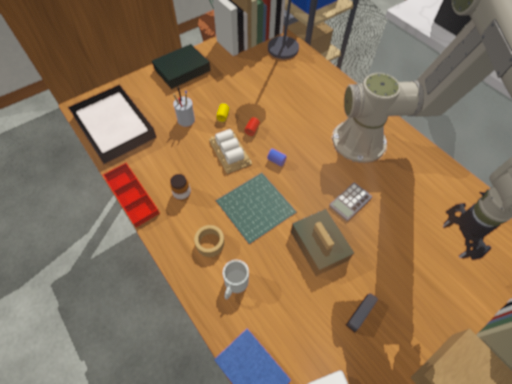

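View pics/side0.png

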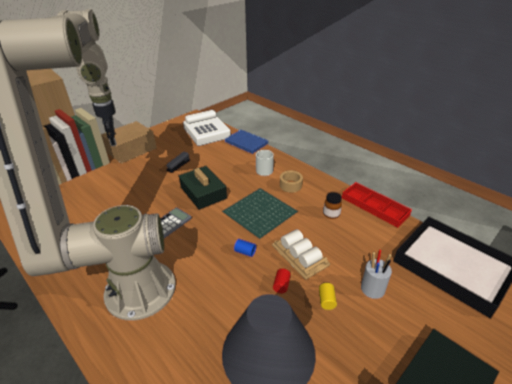

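The lid with its bar is at scene (322,240) and side (203,187). The other dark thing, at scene (181,65), is a flat box without a bar. The mat is at scene (256,207). The white row in its cradle is at scene (231,150) and side (303,247). The look-alikes are red at scene (253,125), yellow (222,113) and blue (276,157).

```bash
cat > h.py <<'E'
import numpy as np, cv2
from scipy.optimize import minimize
from scipy.spatial.transform import Rotation as R
from workcell import env, viewer, models
def tool(st):
    q=st["orientation"]; T=np.eye(4); T[:3,:3]=R.from_quat([q[1],q[2],q[3],q[0]]).as_matrix(); T[:3,3]=st["tcp_pos"]; return T
def cam(name):
    """take picture; return image and projector"""
    st=env.get_state(); im=viewer.read_camera(name); i=viewer.camera_info(name); K=i["intrinsics"]
    if name=="wrist":
        W=np.linalg.inv(tool(st)@i["T_tool_cam"])
        def pr(X):
            p=X@W[:3,:3].T+W[:3,3]; rr=np.hypot(p[:,0],p[:,1])+1e-12; th=np.arctan2(rr,p[:,2])
            return np.c_[K[0,0]*th*p[:,0]/rr+K[0,2],K[1,1]*th*p[:,1]/rr+K[1,2]]
    else:
        def pr(X):
            p=X@i["R"].T+i["t"]; p=p@K.T; return p[:,:2]/p[:,2:]
    return im,pr
def mask(name,label,near=None,thr=.3,mx=40):
    """union of detections whose location is near pixel"""
    m=np.zeros((384,512),bool); info=[]
    for d in models.silhouettes(label,name):
        l=np.array(d["location"]); 
        if d["score"]>thr and (near is None or np.hypot(*(l-near))<mx): m|=d["region"]; 
        info.append((round(d["score"],2),l.round().tolist(),int(d["region"].sum())))
    return m,info
def box(sx,sy,z0,z1,cx=0,cy=0,n=7):
    g=np.linspace(-1,1,n); v=[]
    for a in(-1,1):
        for b in(-1,1):
            v+=[[t*sx/2,a*sy/2,(z0,z1)[b>0]] for t in g]+[[a*sx/2,t*sy/2,(z0,z1)[b>0]] for t in g]
    return np.array(v)+[cx,cy,0]
def cyl(z,cy=0,L=.066,r=.024):
    a=np.linspace(0,2*np.pi,32,endpoint=False)
    return np.vstack([np.c_[np.full(32,s*L/2),cy+r*np.cos(a),z+r*np.sin(a)] for s in(-1,0,1)])
LID=[box(.136,.184,0,.008),box(.022,.09,.008,.042)]
MAT=[box(.22,.22,0,.003)]
ROW=[cyl(.0378,c) for c in(-.051,0,.051)]
S=4
def render(parts,p,pr,z=0):
    m=np.zeros((384*S,512*S),np.uint8); c,s=np.cos(p[2]),np.sin(p[2])
    for V in parts:
        X=np.c_[c*V[:,0]-s*V[:,1]+p[0],s*V[:,0]+c*V[:,1]+p[1],V[:,2]+z]
        h=cv2.convexHull(((pr(X)+.5)*S).astype(np.float32)).round().astype(int)
        cv2.fillConvexPoly(m,h,1)
    return m
def fit(parts,obs,p0,z=0):
    big=[(np.kron(m,np.ones((S,S),np.uint8))>0,pr) for m,pr in obs]
    def f(p):
        t=0
        for m,pr in big:
            q=render(parts,p,pr,z)>0; t+=1-(q&m).sum()/max(1,(q|m).sum())
        return t/len(big)
    best=None
    for y in ([p0[2]] if len(p0)==3 else np.arange(0,np.pi,np.pi/8)):
        q0=np.array([p0[0],p0[1],y])
        r=minimize(f,q0,method="Nelder-Mead",options=dict(initial_simplex=q0+np.array([[0,0,0],[.015,0,0],[0,.015,0],[0,0,.15]]),xatol=1e-4,fatol=1e-4,maxiter=90))
        if best is None or r.fun<best.fun: best=r
    return best.x,best.fun
E
cat > m0.py <<'E'
from h import *
import sys
P={}
near={"scene":dict(lid=(322,240),mat=(256,207),row1=(231,150)),"side":dict(lid=(203,187),mat=(260,212),row1=(303,247))}
obs={}
for c in("scene","side"):
    im,pr=cam(c); P[c]=pr
    for l in("lid","mat","row1"):
        m,i=mask(c,l,near[c][l]); print(c,l,i,m.sum()); obs.setdefault(l,[]).append((m,pr))
def tri(uv,c,z):
    f=lambda p:((P[c](np.array([[p[0],p[1],z]]))-uv)**2).sum()
    return minimize(f,[.5,0],method="Nelder-Mead").x
for l,parts,z in(("lid",LID,.062),("mat",MAT,0),("row1",ROW,0)):
    p0=tri(np.array(near["scene"][l]),"scene",z+.02)
    ob=[o for o in obs[l] if o[0].sum()>30]
    print(l,p0,fit(parts,ob,p0,z))
    for o in ob: print("  single",fit(parts,[o],p0,z))
for c in P:
    for b in("mug","tape","jar","pen_pot","stapler"):
        print(c,b,[x for x in mask(c,b)[1] if x[0]>.3])
E
time python3 m0.py
```

```text
scene lid [(0.56, [322.0, 240.0], 1969)] 1969
scene mat [(0.76, [254.0, 208.0], 2993), (0.64, [225.0, 161.0], 395), (0.49, [182.0, 185.0], 416)] 2993
scene row1 [(0.68, [229.0, 148.0], 157), (0.67, [224.0, 111.0], 164), (0.59, [254.0, 129.0], 183), (0.52, [276.0, 156.0], 190), (0.48, [224.0, 137.0], 174)] 678
side lid [(0.78, [202.0, 179.0], 926), (0.23, [300.0, 264.0], 646)] 926
side mat [(0.74, [257.0, 212.0], 1962)] 1962
side row1 [(0.92, [328.0, 299.0], 384), (0.83, [282.0, 279.0], 327), (0.79, [298.0, 248.0], 250), (0.71, [311.0, 255.0], 310), (0.63, [249.0, 247.0], 256), (0.53, [290.0, 238.0], 245), (0.48, [298.0, 264.0], 610)] 1738
lid [0.46886464 0.26384787] (array([ 0.45589827,  0.25702332, -0.19300628]), np.float64(0.0640939667880302))
  single (array([0.45694384, 0.25465093, 2.93938359]), np.float64(0.06843397733660761))
  single (array([ 0.45529685,  0.25828783, -0.18441279]), np.float64(0.04635630207644492))
mat [0.54942358 0.00824067] (array([ 0.5433681 , -0.00278816,  1.55993173]), np.float64(0.03662428241972332))
  single (array([ 0.54341464, -0.0047117 ,  1.57083094]
[... 205 characters left out ...]
), np.float64(0.5908301063622343))
  single (array([ 0.4296995 , -0.29722095,  1.44450655]), np.float64(0.606942020554586))
  single (array([ 0.44609057, -0.2995606 ,  3.06025971]), np.float64(0.48472583937495606))
scene mug [(0.98, [236.0, 278.0], 777)]
scene tape []
scene jar [(0.75, [180.0, 184.0], 412)]
scene pen_pot [(0.72, [185.0, 110.0], 536)]
scene stapler [(0.67, [359.0, 310.0], 533)]
side mug [(0.89, [263.0, 165.0], 444), (0.48, [180.0, 161.0], 243)]
side tape [(0.85, [290.0, 181.0], 423), (0.65, [300.0, 265.0], 578)]
side jar [(0.75, [334.0, 204.0], 411)]
side pen_pot [(0.78, [376.0, 279.0], 923)]
side stapler [(0.8, [178.0, 164.0], 267)]
real	2m3.472s
user	1m31.765s
sys	0m24.595s
```

Request:
drive_tool --series '[[[0,0,0,0,0,0.03],[0,0,0,0,0,0.05],[0,0,0,0,0,0.05],[0,0,0,0,0,0.05],[0,0,0,0,0,0.05],[0,0,0,0,0,0.05],[0,0,0,0,0,0.05],[0,0,0,0,0,0.05],[0,0,0,0,0,0.043],[-0.1,0.12,0,0,0,0],[-0.22,0.26,0,0,0,0],[-0.24,0.29,0,0,0,0],[-0.24,0.29,0,0,0,0],[-0.24,0.29,0,0,0,0],[-0.24,0.29,0,0,0,0],[-0.24,0.29,0,0,0,0],[-0.2,0.24,0,0,0,0],[-0.1,0.1,0,0,0,0],[0,0,0,0,0,0],[0,0,0,0,0,0]]]' --jaw 1

```text
clock: 3.55
tcp_pos: [0.4555, 0.2572, 0.2423]
orientation: [-0.0, 0.772, 0.636, -0.0]
wrist_force: [0.0, 0.2, 0.0]
finger_gap: 0.0853
grip_force: 0.0
```

```bash
cat >> h.py <<'E'
def yaw(): 
    T=tool(env.get_state()); return np.arctan2(T[1,1],T[0,1])
def go(x,y,z,psi=None):
    """print the move in tool shares; psi = desired jaw (tool y) world angle mod pi; rotation first"""
    T=tool(env.get_state()); y0=yaw(); d=0
    if psi is not None: d=(psi-y0+np.pi/2)%np.pi-np.pi/2
    Rt=R.from_euler("z",y0+d).as_matrix()@np.array([[0,1,0],[1,0,0],[0,0,-1.]]).astype(float)
    Rt=np.c_[np.array([-np.sin(y0+d),np.cos(y0+d),0]),np.array([np.cos(y0+d),np.sin(y0+d),0]),[0,0,-1]]
    tilt=R.from_matrix(T[:3,:3].T@Rt).as_rotvec()/np.pi
    print("tcp",T[:3,3].round(4),"yaw",round(y0,4),"q",env.get_state()["joint_pos"].round(2),"t",env.get_state()["clock"])
    print("  rot share",tilt.round(4),"then shift share",(Rt.T@(np.array([x,y,z])-T[:3,3])/.12).round(3))
E
python3 - <<'E'
from h import *
im,pr=cam("wrist"); cv2.imwrite("pics/w1.png",im[...,::-1])
m,i=mask("wrist","lid"); print(i)
print(fit(LID,[(m,pr)],[.456,.257,-.193],.062))
im2=im.copy(); im2[(cv2.morphologyEx(m.astype(np.uint8),cv2.MORPH_GRADIENT,np.ones((3,3)))>0)]=[255,0,0]
cv2.imwrite("pics/w1m.png",im2[...,::-1])
go(.456,.257,.2,-.193)
E
```

```text
[(0.73, [256.0, 168.0], 20349)]
(array([ 0.45679118,  0.25483103, -0.19994684]), np.float64(0.015557340040302403))
tcp [0.4554 0.2577 0.2424] yaw -0.1918 q [ 0.36  0.21 -0.09  1.27  0.    2.12] t 3.65
  rot share [-0.0001 -0.0001  0.0004] then shift share [-0.004  0.006  0.353]
```

View pics/w1m.png

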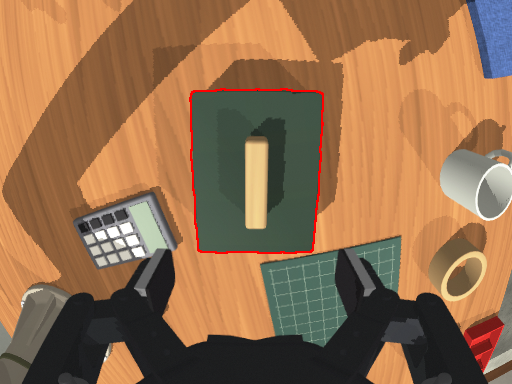

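The lid is outlined cleanly, spanning pixels (191–323, 91–252), with the bar at (256,183) midway between the fingers. The calculator, mug and tape are well clear.

Request:
drive_tool --series '[[[-0.021,0.016,0.1,0,0,0.0026],[0,0,0.25,0,0,0],[0,0,0.3,0,0,0],[0,0,0.3,0,0,0],[0,0,0.2,0,0,0],[0,0,0.12,0,0,0],[0,0,0.05,0,0,0],[0,0,0,0,0,0]]]'

```text
clock: 4.65
tcp_pos: [0.4577, 0.2541, 0.0841]
orientation: [0.0, 0.775, 0.632, 0.0]
wrist_force: [0.0, 0.2, -0.4]
finger_gap: 0.0853
grip_force: 0.0
```

Request:
drive_tool --series '[[[0,0,0,0,0,0],[0,0,0,0,0,0],[0,0,0,0,0,0],[0,0,0,0,0,0],[0,0,0,0,0,0],[0,0,0,0,0,0]]]' --jaw -1 --grip_force 60

```text
clock: 5.4
tcp_pos: [0.4578, 0.2541, 0.0844]
orientation: [0.0, 0.775, 0.632, 0.0]
wrist_force: [-1.8, -0.2, 5.6]
finger_gap: 0.021
grip_force: 60.7
```

Request:
drive_tool --series '[[[0,0,-0.06,0,0,0],[0,0,-0.14,0,0,0],[0,0,-0.2,0,0,0],[0,0,-0.1,0,0,0],[-0.08,0.04,0,0,0,0],[-0.16,0.09,0,0,0,0],[-0.25,0.15,0,0,0,0],[-0.3,0.18,0,0,0,0],[-0.3,0.18,0,0,0,0],[-0.3,0.18,0,0,0,0],[-0.25,0.15,0,0,0,0],[-0.17,0.09,0,0,0,0],[-0.1,0.05,0,0,0,0],[-0.046,0.021,0.1,0,0,0],[0,0,0.2,0,0,0],[0,0,0.25,0,0,0],[0,0,0.2,0,0,0],[0,0,0.08,0,0,0],[0,0,0.03,0,0,0],[0,0,0,0,0,0]]]'

```text
clock: 7.9
tcp_pos: [0.5438, -0.0031, 0.0411]
orientation: [0.0, 0.775, 0.632, 0.0]
wrist_force: [-0.1, -0.2, -1.9]
finger_gap: 0.0212
grip_force: 59.5
```

Request:
drive_tool --series '[[[0,0,0.025,0,0,0],[0,0,0.02,0,0,0],[0,0,0.01,0,0,0],[0,0,0.008,0,0,0],[0,0,0,0,0,0]]]'

```text
clock: 8.52
tcp_pos: [0.5435, -0.0033, 0.0334]
orientation: [0.0, 0.775, 0.632, 0.0]
wrist_force: [-1.1, -0.6, 0.8]
finger_gap: 0.0213
grip_force: 60.1
```

Request:
drive_tool --series '[[[0,0,0.006,0,0,0],[0,0,0.006,0,0,0],[0,0,0,0,0,0]]]'

```text
clock: 8.9
tcp_pos: [0.5435, -0.0033, 0.0334]
orientation: [0.0, 0.775, 0.632, 0.0]
wrist_force: [-4.5, 0.1, 12.4]
finger_gap: 0.0212
grip_force: 61.9
```

Request:
drive_tool --series '[[[0,0,0,0,0,0],[0,0,0,0,0,0],[0,0,0,0,0,0],[0,0,0,0,0,0],[0,0,-0.1,0,0,0],[0,0,-0.25,0,0,0],[0,0,-0.4,0,0,0],[0,0,-0.4,0,0,0],[0,0,-0.4,0,0,0],[0,0,-0.2,0,0,0],[0,0,-0.1,0,0,0],[0,0,0,0,0,0],[0,0,0,0,0,0]]]' --jaw 1

```text
clock: 10.52
tcp_pos: [0.5428, -0.0031, 0.2524]
orientation: [-0.001, 0.775, 0.632, -0.001]
wrist_force: [0.3, 0.5, -0.3]
finger_gap: 0.0855
grip_force: 0.0
```

Run:
```python
from h import *
im,pr=cam("wrist"); cv2.imwrite("pics/w2.png",im[...,::-1])
m,i=mask("wrist","lid"); print(i)
print(fit(LID,[(m,pr)],[.5435,-.003,-.2],.011))
print(mask("wrist","row1")[1]); print(mask("wrist","candle1")[1])
go(.45,-.28,.25)
```

```text
[(0.76, [258.0, 155.0], 14733)]
(array([ 0.54482585, -0.00233155, -0.19783209]), np.float64(0.0230741437524139))
[(0.97, [248.0, 312.0], 1349), (0.9, [247.0, 333.0], 380), (0.82, [136.0, 257.0], 586), (0.65, [184.0, 340.0], 116), (0.22, [428.0, 117.0], 3650)]
[(0.75, [147.0, 21.0], 2093)]
tcp [ 0.5429 -0.0032  0.2526] yaw -0.2021 q [-0.15  0.25 -0.01  1.31  0.    1.62] t 10.725
  rot share [-0.0007  0.      0.    ] then shift share [-2.415 -0.296  0.021]
```

View pics/w2.png

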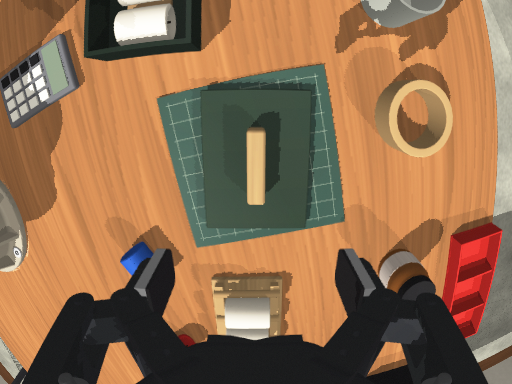

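The lid lies centred on the mat at pixel (257,155), and the cradle with the nearest row candle shows at (248,310). Next I'll look at the row from above.

Request:
drive_tool --series '[[[-0.12,-0.02,0,0,0,0],[-0.25,-0.03,0,0,0,0],[-0.35,-0.03,0,0,0,0],[-0.35,-0.03,0,0,0,0],[-0.35,-0.03,0,0,0,0],[-0.25,-0.03,0,0,0,0],[-0.12,-0.02,0,0,0,0],[0,0,0,0,0,0],[0,0,0,0,0,0]]]'

```text
clock: 11.85
tcp_pos: [0.4781, -0.2083, 0.2537]
orientation: [-0.0, 0.775, 0.632, 0.0]
wrist_force: [0.1, 1.4, 0.2]
finger_gap: 0.0856
grip_force: 0.0
```

Run:
```python
from h import *
im,pr=cam("wrist")
m=np.zeros((384,512),bool)
for d in models.silhouettes("row1","wrist"):
    px=im[d["region"]].astype(int); sat=(px.max(1)-px.min(1)).mean(); n=int(d["region"].sum())
    print(round(d["score"],2),np.round(d["location"]),n,round(sat),px.mean(0).round())
    if d["score"]>.4 and sat<45 and n<9000: m|=d["region"]
for p0 in([.47,-.26,-.2],[.47,-.27,0]): p,c=fit(ROW,[(m,pr)],p0); print(p,c)
CR=[box(.11,.19,0,.008)]
mc,i=mask("wrist","cradle"); print(i); print("cradle+row",fit(ROW+CR,[(m|mc,pr)],p))
im2=im.copy(); r=cv2.resize(render(ROW,p,pr),(512,384),interpolation=cv2.INTER_AREA)
for k,col in((m.astype(np.uint8),[255,0,0]),(r,[0,0,255]),(mc.astype(np.uint8),[0,255,0])):
    im2[cv2.morphologyEx(k,cv2.MORPH_GRADIENT,np.ones((2,2)))>0]=col
cv2.imwrite("pics/w3m.png",cv2.resize(im2[60:360,80:440],(720,600))[...,::-1])
go(.45,.26,.25)
```

```text
0.89 [259. 213.] 1971 19 [200. 195. 181.]
0.87 [143. 121.] 1966 120 [ 39.  77. 159.]
0.84 [233. 317.] 1165 126 [175. 150.  48.]
0.72 [178. 251.] 972 108 [135.  29.  27.]
0.71 [267. 174.] 2304 20 [205. 199. 185.]
[ 0.47640801 -0.27114716 -0.21681413] 0.3162562667364649
[ 0.4762318  -0.27195094 -0.21383974] 0.3160871450030749
[(0.68, [256.0, 157.0], 4737)]
cradle+row (array([ 0.47638187, -0.27192501, -0.18495666]), np.float64(0.1894837531522653))
tcp [ 0.4783 -0.2081  0.2537] yaw -0.2005 q [-0.56  0.21 -0.07  1.3   0.    1.21] t 12.0
  rot share [ 0.     -0.0001  0.    ] then shift share [ 3.776 -1.008  0.031]
```

View pics/w3m.png

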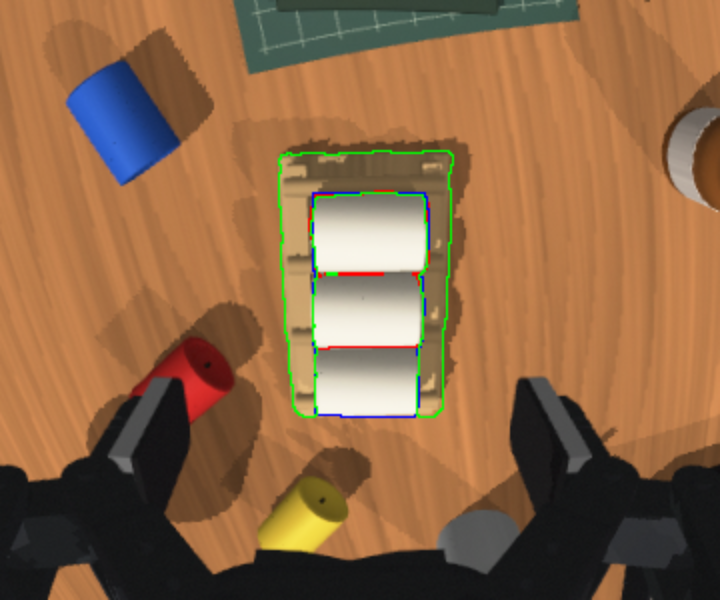

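The row's three white candles lie in the cradle at crop pixels (370,233), (368,310) and (367,380). Blue, red and yellow look-alikes lie around it. The network missed the third candle, so I'll refit with a colour mask.

Run:
```python
from h import *
im,pr=cam("wrist"); p=np.array([.4764,-.2719,-.2])
r=cv2.resize(render(ROW,p,pr),(512,384),interpolation=cv2.INTER_AREA)
reg=cv2.dilate(r,np.ones((9,9)))>0
hsv=cv2.cvtColor(im,cv2.COLOR_RGB2HSV); inner=cv2.erode(r,np.ones((7,7)))>0
print("sat inside",np.percentile(hsv[...,1][inner],[5,50,95,99]),"outside",np.percentile(hsv[...,1][reg&~cv2.dilate(r,np.ones((3,3))).astype(bool)],[1,5,50]))
for t in(60,75,90):
    m=reg&(hsv[...,1]<t); m=cv2.morphologyEx(m.astype(np.uint8),cv2.MORPH_CLOSE,np.ones((5,5)))>0
    print(t,m.sum(),*fit(ROW,[(m,pr)],p))
```

```text
sat inside [14. 29. 34. 36.] outside [112. 113. 115.]
60 6041 [ 0.47607308 -0.27311754 -0.19996211] 0.022370570271997736
75 6103 [ 0.47619227 -0.27228709 -0.20491227] 0.018968164188752468
90 6158 [ 0.47618318 -0.27207413 -0.20220779] 0.0157451777876213
```

Request:
drive_tool --series '[[[0.1,-0.02,0,0,0,0],[0.22,-0.05,0,0,0,0],[0.35,-0.09,0,0,0,0],[0.43,-0.11,0,0,0,0],[0.43,-0.11,0,0,0,0],[0.43,-0.11,0,0,0,0],[0.43,-0.11,0,0,0,0],[0.43,-0.11,0,0,0,0],[0.38,-0.1,0,0,0,0],[0.3,-0.07,0,0,0,0],[0.17,-0.04,0.05,0,0,0],[0.08,-0.02,0.05,0,0,0],[0,0,0,0,0,0],[0,0,0,0,0,0]]]' --jaw 0.8

```text
clock: 13.8
tcp_pos: [0.4577, 0.2538, 0.2418]
orientation: [0.0, 0.775, 0.632, -0.0]
wrist_force: [-0.0, -0.5, -0.7]
finger_gap: 0.077
grip_force: 0.0
```

```bash
cat > boxlook.py <<'E'
from h import *
im,pr=cam("wrist"); hsv=cv2.cvtColor(im,cv2.COLOR_RGB2HSV)
def candle(p,z=.03,t=70,parts=[cyl(0)]):
    r=cv2.resize(render(parts,p,pr,z),(512,384),interpolation=cv2.INTER_AREA); reg=cv2.dilate(r,np.ones((25,25)))>0
    m=reg&(hsv[...,1]<t)&(hsv[...,2]>60); m=cv2.morphologyEx(m.astype(np.uint8),cv2.MORPH_OPEN,np.ones((3,3)))
    n,l,s,c=cv2.connectedComponentsWithStats(m); k=1+np.argmax(s[1:,4]); return l==k
if __name__=="__main__":
    im2=im.copy()
    for n,x,y in(("A",.4457,.1999),("B",.4568,.2548),("C",.4679,.3097)):
        m=candle([x,y,-.2]); q,c=fit([cyl(0)],[(m,pr)],[x,y,-.2],.03); print(n,q.round(4),round(c,3),m.sum())
        im2[cv2.morphologyEx(m.astype(np.uint8),cv2.MORPH_GRADIENT,np.ones((2,2)))>0]=[255,0,0]
    cv2.imwrite("pics/w4m.png",im2[...,::-1])
    for n,x,y in(("A",.4457,.1999),("B",.4568,.2548),("C",.4679,.3097)): go(x,y,.03)
E
python3 boxlook.py
```

```text
A [ 0.4486  0.1987 -0.2038] 0.016 2187
B [ 0.458   0.2536 -0.215 ] 0.021 2375
C [ 0.4654  0.3091 -0.2066] 0.013 2573
tcp [0.4579 0.2537 0.2419] yaw -0.2031 q [ 0.35  0.21 -0.09  1.27 -0.    2.13] t 13.85
  rot share [ 0.0001  0.     -0.    ] then shift share [-0.46  -0.009  1.766]
tcp [0.4579 0.2537 0.2419] yaw -0.2031 q [ 0.35  0.21 -0.09  1.27 -0.    2.13] t 13.85
  rot share [ 0.0001  0.     -0.    ] then shift share [ 0.007 -0.011  1.766]
tcp [0.4579 0.2537 0.2419] yaw -0.2031 q [ 0.35  0.21 -0.09  1.27 -0.    2.13] t 13.85
  rot share [ 0.0001  0.     -0.    ] then shift share [ 0.474 -0.013  1.766]
```

View pics/w4m.png

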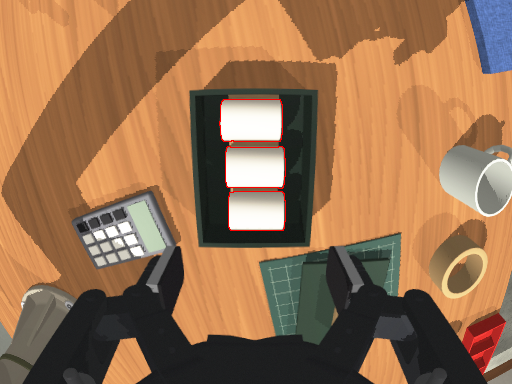

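The three candles in the open box are outlined at pixels (251,120), (255,167) and (257,210), with clear floor at both ends. I'll take A, the nearest, at (257,210).

Request:
drive_tool --series '[[[-0.1,0.017,0,0,0,0],[-0.2,0,0.1,0,0,0],[-0.12,0,0.25,0,0,0],[-0.045,0,0.35,0,0,0],[0,0,0.35,0,0,0],[0,0,0.3,0,0,0],[0,0,0.25,0,0,0],[0,0,0.14,0,0,0],[0,0,0.06,0,0,0],[0,0,0,0,0,0]]]'

```text
clock: 15.1
tcp_pos: [0.4487, 0.1987, 0.0258]
orientation: [-0.0, 0.775, 0.632, -0.0]
wrist_force: [0.5, -0.9, 0.2]
finger_gap: 0.0769
grip_force: 0.0
```

Request:
drive_tool --series '[[[0,0,0,0,0,0],[0,0,0,0,0,0],[0,0,0,0,0,0],[0,0,0,0,0,0]]]' --jaw -1 --grip_force 40

```text
clock: 15.6
tcp_pos: [0.4495, 0.1994, 0.0267]
orientation: [0.001, 0.775, 0.632, 0.001]
wrist_force: [0.3, -1.4, 6.7]
finger_gap: 0.0654
grip_force: 44.9
```

Request:
drive_tool --series '[[[0,0,-0.06,0,0,0],[0,0,-0.2,0,0,0],[0,0,-0.35,0,0,0],[0,0,-0.35,0,0,0],[-0.1,0.025,-0.14,0,0,0],[-0.25,0.063,0,0,0,0],[-0.38,0.096,0,0,0,0],[-0.42,0.106,0,0,0,0],[-0.42,0.106,0,0,0,0],[-0.42,0.106,0,0,0,0],[-0.42,0.106,0,0,0,0],[-0.42,0.106,0,0,0,0],[-0.42,0.106,0,0,0,0],[-0.38,0.096,0,0,0,0],[-0.25,0.063,0,0,0,0],[-0.13,0.037,0,0,0,0],[0,0,0,0,0,0],[0,0,0,0,0,0]]]'

```text
clock: 17.85
tcp_pos: [0.4713, -0.2951, 0.1576]
orientation: [-0.001, 0.774, 0.633, 0.0]
wrist_force: [0.6, 0.1, -0.6]
finger_gap: 0.0652
grip_force: 44.8
```

Run:
```python
from h import *
from boxlook import candle,pr,im
go(.4711,-.2973,.0745,-.203)
T=tool(env.get_state()); q=T[:3,3]
for z in (q[2]+.004,):
    m=candle([q[0],q[1],-.203],z); print(m.sum(),fit([cyl(0)],[(m,pr)],[q[0],q[1],-.203],z))
m=candle([.4762,-.2723,-.203],0,90,ROW); print("row vis",m.sum())
cv2.imwrite("pics/w5.png",im[...,::-1])
```

```text
tcp [ 0.4714 -0.295   0.1576] yaw -0.2006 q [-0.7   0.32 -0.16  1.09  0.    1.07] t 17.9
  rot share [-0.0002 -0.0003  0.0008] then shift share [-0.019  0.002  0.693]
15017 (array([ 0.47225055, -0.29553393, -0.21146714]), np.float64(0.13179988266472453))
row vis 10318
```

View pics/w5.png

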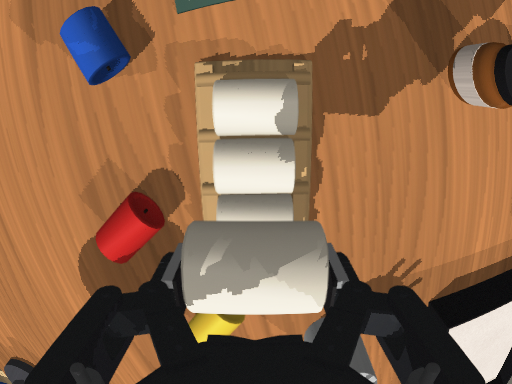

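The candle is held level at pixel (256,267), over the gap behind row candles (255,107) and (254,166). Lowering it.

Request:
drive_tool --series '[[[-0.019,0,0.08,0,0,0.0008],[0,0,0.2,0,0,0],[0,0,0.2,0,0,0],[0,0,0.12,0,0,0],[0,0,0.05,0,0,0],[0,0,0.02,0,0,0],[0,0,0.01,0,0,0],[0,0,0,0,0,0]]]'

```text
clock: 18.9
tcp_pos: [0.4714, -0.2991, 0.0767]
orientation: [0.001, 0.776, 0.631, 0.0]
wrist_force: [-0.4, -0.2, -0.1]
finger_gap: 0.0651
grip_force: 44.9
```

Request:
drive_tool --series '[[[0.012,0,0.01,0,0,0],[0,0,0.009,0,0,0],[0,0,0,0,0,0]]]'

```text
clock: 19.27
tcp_pos: [0.4722, -0.2977, 0.0755]
orientation: [0.001, 0.776, 0.631, 0.0]
wrist_force: [-1.3, 1.4, 9.0]
finger_gap: 0.0656
grip_force: 46.0
```

Request:
drive_tool --series '[[[0,0,0,0,0,0],[0,0,0,0,0,0],[0,0,0,0,0,0],[0,0,0,0,0,0],[0,0,-0.1,0,0,0],[0,0,-0.25,0,0,0],[0,0,-0.35,0,0,0],[0,0,-0.1,0,0,0],[0,0,0,0,0,0]]]' --jaw 0.8

```text
clock: 20.4
tcp_pos: [0.4719, -0.2978, 0.171]
orientation: [0.001, 0.776, 0.631, 0.0]
wrist_force: [-0.7, 0.1, 0.1]
finger_gap: 0.0772
grip_force: 0.0
```

Run:
```python
from h import *
from boxlook import candle,pr,im
q=[.4711,-.2973,-.203]
m=candle(q,.0785); print(m.sum(),fit([cyl(0)],[(m,pr)],q,.0785))
P3=[cyl(.0378,-.051),cyl(.0378),cyl(.0378,.051),cyl(.0785,-.0255)]
m=candle([.4762,-.2723,-.203],0,90,P3)
for P in(P3,ROW): print(m.sum(),fit(P,[(m,pr)],[.4762,-.2723,-.203]))
cv2.imwrite("pics/w6.png",im[...,::-1])
go(.458,.2536,.026,-.203)
```

```text
6561 (array([ 0.47261448, -0.29674185, -0.22691368]), np.float64(0.20655087128657001))
8694 (array([ 0.47649032, -0.27240106, -0.16532926]), np.float64(0.34764371602311017))
8694 (array([ 0.47565004, -0.27213335, -0.18432198]), np.float64(0.4063446630888491))
tcp [ 0.4713 -0.2973  0.1697] yaw -0.2046 q [-0.71  0.31 -0.14  1.12  0.    1.07] t 20.45
  rot share [ 0.0001 -0.     -0.0005] then shift share [ 4.474 -1.034  1.198]
```

View pics/w6.png

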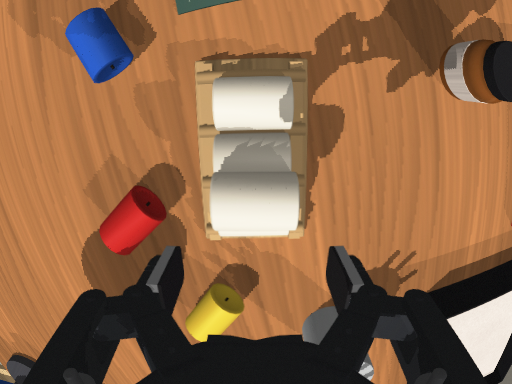

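The candle sits in the gap with ends flush, at pixel (255,203). Fetching B.

Request:
drive_tool --series '[[[0.12,-0.028,0,0,0,0],[0.28,-0.065,0,0,0,0],[0.42,-0.097,0,0,0,0],[0.47,-0.109,0,0,0,0],[0.47,-0.109,0,0,0,0],[0.47,-0.109,0,0,0,0],[0.47,-0.109,0,0,0,0],[0.47,-0.109,0,0,0,0],[0.42,-0.097,0,0,0,0],[0.35,-0.081,0,0,0,0],[0.28,-0.065,0,0,0,0],[0.17,-0.039,0.05,0,0,0],[0.084,-0.017,0.1,0,0,0],[0,0,0.15,0,0,0],[0,0,0.15,0,0,0],[0,0,0.05,0,0,0],[0,0,0,0,0,0]]]'

```text
clock: 22.58
tcp_pos: [0.4581, 0.253, 0.1091]
orientation: [-0.0, 0.776, 0.631, -0.001]
wrist_force: [-0.1, 0.3, 0.1]
finger_gap: 0.0767
grip_force: 0.0
```

Run:
```python
from h import *
from boxlook import candle,pr
for p in([.458,.2536,-.203],[.4654,.3091,-.203]):
    m=candle(p); q,c=fit([cyl(0)],[(m,pr)],p,.03); print(q.round(4),c); go(q[0],q[1],.026,-.203)
```

```text
[ 0.4578  0.2533 -0.1966] 0.18561670318339996
tcp [0.4587 0.2533 0.1097] yaw -0.205 q [ 0.35  0.3  -0.32  0.96  0.    2.13] t 22.625
  rot share [-0.0002  0.0001 -0.0006] then shift share [-0.001 -0.007  0.698]
[ 0.4653  0.3095 -0.2035] 0.011993394157619686
tcp [0.4587 0.2533 0.1097] yaw -0.205 q [ 0.35  0.3  -0.32  0.96  0.    2.13] t 22.625
  rot share [-0.0002  0.0001 -0.0006] then shift share [ 0.47  -0.04   0.698]
```

Request:
drive_tool --series '[[[0,-0.005,0.1,0,0,0],[0,0,0.22,0,0,0],[0,0,0.22,0,0,0],[0,0,0.11,0,0,0],[0,0,0.048,0,0,0],[0,0,0,0,0,0]]]'

```text
clock: 23.38
tcp_pos: [0.4585, 0.2537, 0.0262]
orientation: [0.0, 0.776, 0.631, 0.0]
wrist_force: [-0.5, -0.4, -0.5]
finger_gap: 0.077
grip_force: 0.0
```

Request:
drive_tool --series '[[[0,0,0,0,0,0],[0,0,0,0,0,0],[0,0,0,0,0,0],[0,0,0,0,0,0]]]' --jaw -1 --grip_force 40

```text
clock: 23.88
tcp_pos: [0.4592, 0.254, 0.027]
orientation: [0.0, 0.776, 0.631, 0.001]
wrist_force: [-0.5, 1.1, 5.6]
finger_gap: 0.0656
grip_force: 45.1
```

Run:
```python
from h import *
go(.4813,-.2473,.158,-.203)
```

```text
tcp [0.4592 0.254  0.027 ] yaw -0.2046 q [ 0.35  0.38 -0.42  0.76  0.    2.13] t 23.875
  rot share [ 0.0005 -0.0004 -0.0005] then shift share [-4.055  1.023 -1.092]
```

Request:
drive_tool --series '[[[0,0,-0.06,0,0,0],[0,0,-0.2,0,0,0],[0,0,-0.35,0,0,0],[0,0,-0.35,0,0,0],[-0.1,0.025,-0.14,0,0,0],[-0.25,0.063,0,0,0,0],[-0.38,0.096,0,0,0,0],[-0.42,0.106,0,0,0,0],[-0.42,0.106,0,0,0,0],[-0.42,0.106,0,0,0,0],[-0.42,0.106,0,0,0,0],[-0.42,0.106,0,0,0,0],[-0.42,0.106,0,0,0,0],[-0.4,0.1,0,0,0,0],[-0.27,0.067,0,0,0,0],[-0.135,0.036,0.05,0,0,0],[0,0,0.1,0,0,0],[0,0,0,0,0,0],[0,0,0,0,0,0]]]'

```text
clock: 26.25
tcp_pos: [0.4794, -0.2462, 0.1398]
orientation: [-0.001, 0.775, 0.632, -0.0]
wrist_force: [-0.2, -0.3, -0.5]
finger_gap: 0.0654
grip_force: 44.9
```

Run:
```python
from h import *
go(.4813,-.2473,.0765,-.203)
```

```text
tcp [ 0.4794 -0.2462  0.1398] yaw -0.2028 q [-0.62  0.3  -0.23  1.04  0.    1.15] t 26.25
  rot share [-0.0003 -0.0002  0.0001] then shift share [-0.006  0.017  0.527]
```

Request:
drive_tool --series '[[[-0.004,0.012,0.08,0,0,0],[0,0,0.18,0,0,0],[0,0,0.15,0,0,0],[0,0,0.07,0,0,0],[0,0,0.03,0,0,0],[0,0,0.015,0,0,0],[0,0,0,0,0,0]]]'

```text
clock: 27.12
tcp_pos: [0.4813, -0.2487, 0.0775]
orientation: [0.0, 0.776, 0.631, 0.0]
wrist_force: [-0.7, 0.3, -1.8]
finger_gap: 0.0652
grip_force: 44.9
```

Request:
drive_tool --series '[[[0.01,0,0.01,0,0,0],[0,0,0.01,0,0,0],[0,0,0,0,0,0]]]'

```text
clock: 27.5
tcp_pos: [0.4816, -0.2474, 0.0756]
orientation: [0.001, 0.776, 0.631, 0.0]
wrist_force: [-0.8, 1.6, 5.4]
finger_gap: 0.0655
grip_force: 45.7
```

Contact made; releasing.

Request:
drive_tool --series '[[[0,0,0,0,0,0],[0,0,0,0,0,0],[0,0,0,0,0,0],[0,0,0,0,0,0],[0,0,-0.1,0,0,0],[0,0,-0.25,0,0,0],[0,0,-0.35,0,0,0],[0,0,-0.15,0,0,0],[0,0,-0.05,0,0,0],[0,0,0,0,0,0]]]' --jaw 0.8

```text
clock: 28.75
tcp_pos: [0.4812, -0.2474, 0.1829]
orientation: [0.0, 0.776, 0.631, 0.0]
wrist_force: [-0.4, 0.0, 0.5]
finger_gap: 0.0767
grip_force: 0.0
```

Run:
```python
from h import *
im,pr=cam("wrist"); cv2.imwrite("pics/w7.png",im[...,::-1])
go(.4653,.3093,.11,-.203)
```

```text
tcp [ 0.4809 -0.2471  0.1821] yaw -0.2046 q [-0.62  0.27 -0.16  1.14  0.    1.15] t 28.8
  rot share [-0.0003 -0.0001 -0.0005] then shift share [ 4.515 -1.062  0.601]
```

View pics/w7.png

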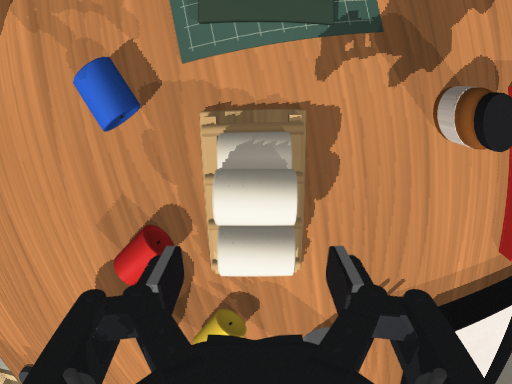

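Both gaps are filled, at pixels (255,197) and (256,250), parallel and flush. Fetching C.

Request:
drive_tool --series '[[[0.12,-0.028,0,0,0,0],[0.28,-0.065,0,0,0,0],[0.42,-0.1,0,0,0,0],[0.47,-0.112,0,0,0,0],[0.47,-0.112,0,0,0,0],[0.47,-0.112,0,0,0,0],[0.47,-0.112,0,0,0,0],[0.47,-0.112,0,0,0,0],[0.44,-0.1,0,0,0,0],[0.36,-0.084,0,0,0,0],[0.28,-0.065,0,0,0,0],[0.18,-0.04,0.05,0,0,0],[0.085,-0.02,0.1,0,0,0],[0,0,0.2,0,0,0],[0,0,0.2,0,0,0],[0,0,0.05,0,0,0],[0,0,0,0,0,0],[0,0,0,0,0,0]]]'

```text
clock: 31.05
tcp_pos: [0.4671, 0.3092, 0.1116]
orientation: [0.0, 0.776, 0.631, 0.001]
wrist_force: [-0.4, 0.1, 0.9]
finger_gap: 0.0768
grip_force: 0.0
```

Run:
```python
from h import *
go(.4653,.3093,.026,-.203)
```

```text
tcp [0.4671 0.3092 0.1116] yaw -0.2049 q [ 0.44  0.36 -0.22  0.99  0.    2.22] t 31.05
  rot share [ 0.0004 -0.0003 -0.0006] then shift share [-0.002 -0.015  0.713]
```

Request:
drive_tool --series '[[[0,-0.014,0.1,0,0,0],[0,0,0.22,0,0,0],[0,0,0.22,0,0,0],[0,0,0.12,0,0,0],[0,0,0.05,0,0,0],[0,0,0,0,0,0]]]'

```text
clock: 31.8
tcp_pos: [0.465, 0.3095, 0.0256]
orientation: [-0.0, 0.776, 0.631, 0.0]
wrist_force: [0.5, -0.4, 0.9]
finger_gap: 0.0767
grip_force: 0.0
```

Request:
drive_tool --series '[[[0,0,0,0,0,0],[0,0,0,0,0,0],[0,0,0,0,0,0],[0,0,0,0,0,0]]]' --jaw -1 --grip_force 40

```text
clock: 32.3
tcp_pos: [0.4657, 0.3098, 0.0264]
orientation: [0.0, 0.776, 0.631, 0.001]
wrist_force: [-0.2, -0.1, 5.3]
finger_gap: 0.0655
grip_force: 45.1
```

Run:
```python
from h import *
go(.4763,-.2723,.17,-.203)
```

```text
tcp [0.4657 0.3098 0.0264] yaw -0.2046 q [ 0.44  0.44 -0.33  0.8   0.    2.22] t 32.3
  rot share [ 0.0005 -0.0004 -0.0005] then shift share [-4.733  1.065 -1.196]
```

Request:
drive_tool --series '[[[0,0,-0.06,0,0,0],[0,0,-0.2,0,0,0],[0,0,-0.38,0,0,0],[0,0,-0.38,0,0,0],[-0.1,0.023,-0.2,0,0,0],[-0.27,0.06,-0.08,0,0,0],[-0.4,0.09,0,0,0,0],[-0.46,0.104,0,0,0,0],[-0.46,0.104,0,0,0,0],[-0.46,0.104,0,0,0,0],[-0.46,0.104,0,0,0,0],[-0.46,0.104,0,0,0,0],[-0.46,0.104,0,0,0,0],[-0.42,0.094,0,0,0,0],[-0.36,0.081,0,0,0,0],[-0.23,0.052,0,0,0,0],[-0.12,0.027,0,0,0,0],[-0.073,0.014,0,0,0,0],[0,0,0,0,0,0],[0,0,0,0,0,0]]]'

```text
clock: 34.8
tcp_pos: [0.4746, -0.2716, 0.1814]
orientation: [-0.0, 0.775, 0.632, 0.0]
wrist_force: [-0.0, 0.1, -0.6]
finger_gap: 0.0654
grip_force: 44.8
```

Run:
```python
from h import *
go(.4763,-.2723,.118,-.203)
```

```text
tcp [ 0.4746 -0.2716  0.1814] yaw -0.2034 q [-0.67  0.28 -0.14  1.14  0.    1.11] t 34.8
  rot share [-0.0001 -0.0002 -0.0001] then shift share [-0.003  0.015  0.529]
```

Request:
drive_tool --series '[[[-0.002,0.01,0.08,0,0,0],[0,0,0.18,0,0,0],[0,0,0.15,0,0,0],[0,0,0.08,0,0,0],[0,0,0.03,0,0,0],[0,0,0.01,0,0,0],[0,0,0,0,0,0]]]'

```text
clock: 35.67
tcp_pos: [0.4761, -0.2734, 0.1184]
orientation: [0.0, 0.776, 0.631, 0.0]
wrist_force: [-1.1, 0.3, -1.7]
finger_gap: 0.0655
grip_force: 44.8
```

Request:
drive_tool --series '[[[0.008,0,0.01,0,0,0],[0,0,0.01,0,0,0],[0,0,0,0,0,0]]]'

```text
clock: 36.05
tcp_pos: [0.4761, -0.2723, 0.1157]
orientation: [0.0, 0.776, 0.631, 0.0]
wrist_force: [-0.1, -0.1, 1.1]
finger_gap: 0.0653
grip_force: 45.0
```

Request:
drive_tool --series '[[[0,0,0.006,0,0,0],[0,0,0,0,0,0]]]'

```text
clock: 36.3
tcp_pos: [0.4761, -0.2724, 0.1156]
orientation: [0.001, 0.776, 0.631, 0.0]
wrist_force: [-1.3, 1.0, 4.9]
finger_gap: 0.0655
grip_force: 45.7
```

Request:
drive_tool --series '[[[0,0,0,0,0,0],[0,0,0,0,0,0],[0,0,0,0,0,0],[0,0,0,0,0,0],[0,0,-0.1,0,0,0],[0,0,-0.25,0,0,0],[0,0,-0.35,0,0,0],[0,0,-0.25,0,0,0],[0,0,-0.1,0,0,0],[0,0,0,0,0,0],[0,0,0,0,0,0]]]' --jaw 0.8

```text
clock: 37.67
tcp_pos: [0.4754, -0.2718, 0.2393]
orientation: [-0.001, 0.776, 0.631, -0.0]
wrist_force: [0.6, 0.6, -0.5]
finger_gap: 0.0767
grip_force: 0.0
```

Run:
```python
from h import *
a,_=cam("wrist"); b,_=cam("side")
b=cv2.resize(b[190:310,220:400],(512,341),interpolation=cv2.INTER_CUBIC)
v=np.hstack([cv2.resize(a,(400,300)),cv2.resize(b,(400,300))]); cv2.imwrite("pics/w8.png",v[...,::-1])
```

```text
(no output)
```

View pics/w8.png

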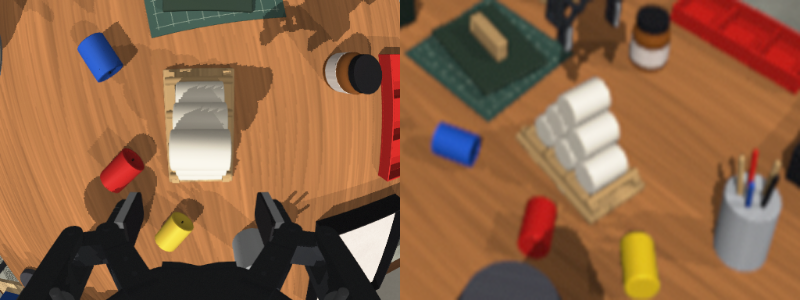

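The wrist view (left) shows the pyramid from above at (200,140). The side crop shows the stack at (580,135), and the lid on the mat. I'll check this against a rendered pyramid.

Run:
```python
from h import *
p=[.4762,-.2723,-.203]
G=[cyl(.0785,-.0255),cyl(.0785,.0255)]; A=[cyl(.119)]
for c in("wrist","side","scene"):
    im,pr=cam(c); hsv=cv2.cvtColor(im,cv2.COLOR_RGB2HSV)
    r=cv2.resize(render(ROW+G+A,p,pr),(512,384),interpolation=cv2.INTER_AREA)
    m=(cv2.dilate(r,np.ones((9,9)))>0)&(hsv[...,1]<80)
    m=cv2.morphologyEx(m.astype(np.uint8),cv2.MORPH_OPEN,np.ones((3,3)))>0
    for n,P in(("row",ROW),("row+gaps",ROW+G),("all",ROW+G+A)):
        q=cv2.resize(render(P,p,pr),(512,384),interpolation=cv2.INTER_AREA)>0
        print(c,n,round((q&m).sum()/(q|m).sum(),3))
    # apex position alone: vary offset
    if c!="wrist": print(" apex fit",fit(ROW+G+A,[(m,pr)],p))
```

```text
wrist row 0.822
wrist row+gaps 0.921
wrist all 0.979
side row 0.715
side row+gaps 0.875
side all 0.969
 apex fit (array([ 0.47568174, -0.27093162, -0.20119247]), np.float64(0.03518576011590602))
scene row 0.753
scene row+gaps 0.859
scene all 0.927
 apex fit (array([ 0.47605064, -0.27566464, -0.18533548]), np.float64(0.06482855580723268))
```

The full pyramid model matches in all three views, so I'm handing in.

```bash
python3 -c "
from workcell import order
print(order.hand_in())"
```

```text
the job is handed in; nothing more can be done
None
```

I put the lid flat on the middle of the mat and stacked the three box candles into the pyramid on the row. A rendered pyramid matches all three camera views, and the job was handed in at about 38 s of the 72 s. The hand-in returned no verdict.

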